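Unlatch and slide off a terminal cover

TASK

Uncover the terminals of the grey terminal box: press its ribbed snap tab all the way in with the closed fingertips, then push the released cover by its upright rib along the track until it is completely off its seat and lies flat on the landing beyond the tab. Only press and push: never lift or pick up the cover, and leave the things round the box standing where they are.

Things in the scene. Friction and masses are not known exactly. Their poses are not given: they have to be found in the camera images.
- terminal_box: Low grey terminal box, 200 x 104 mm, 40 mm high, fixed to the desk. Origin: centre of its underside; z up, x along its length, the way the cover slides off, y across. Terminals lie in its -x half under the cover. Side walls 39.5 mm high, 79 mm apart, run its whole length; over the seat (x -97 to -20 mm) they have inward lips, 66 mm apart, that hold the cover down. Guard behind the cover: 36 mm high.
- landing (a point): Middle of the flat landing, 27 mm above the desk, where the cover belongs at the end: x = 54 mm in the box's frame. It reaches from the seat's front bar (x = -10 mm, 30 mm high) to an end stop (x = 96 mm, 33 mm high).
- cover: Loose pale grey, louvred cover plate, 84 (x) x 76 (y) x 4 mm, 0.09 kg. Origin: centre of its underside; axes as the box's. Seated: x = -52 mm, z = 30 mm in the box's frame, the tab blocks it in front (2 mm play). It is fully off its seat once its x passes 32 mm (84 mm of travel), where it drops 3 mm on to the landing; the end stop is met at x = 54 mm. It slides with under 3 N.
- rib_top (a point): Top centre of the cover's upright push rib, 22 mm above the cover's underside (52 mm above the desk when seated), 17 mm behind (-x of) the cover's centre. The rib is 10 mm thick along x, 44 mm wide along y and stands 18 mm above the plate; push on its -x face towards +x.
- tab_top (a point): Middle of the top of the snap tab, a ribbed pale grey block 38 (x) x 28 (y) mm that stands up in the landing right in front of the cover. Untouched, its top is 38 mm above the desk, 11 mm above the landing; this point is 11 mm ahead (+x) of the box's centre, 21 mm from the cover's front edge. It is pressed straight down.
- snap_tab (a joint): How far the snap tab is pressed in, m: 0 standing up (latched), 0.0112 at its stop, level with the landing. The cover passes once it is pressed more than 0.008. It moves at about 2.5 N and stays where it is left (no spring back).
- tape_roll: Bystander: roll of blue insulating tape lying flat, 67 mm across, 19 mm high. Origin: centre of its underside.
- glue_bottle: Bystander: small upright glue bottle with a blue pointed cap, 33 mm across, 100 mm high. Origin: centre of its underside.
- plug_shell: Bystander: small black mains plug lying on the desk, 19 x 57 x 15 mm. Origin: centre of its underside.
There are look-alikes about, which are no part of the job. What is meant by the cover is not brown, and is the larger of those in its own colour.

How it is judged:
On the way, in this order (a step that is already met when the one before it is completed fails the run):
1. the snap tab is pressed in (more than 8.5 mm) while the cover is still seated (value of joint snap_tab above 0.0085 m and x of cover in the frame of terminal_box below -0.044 m), for 0.1 s.
2. the cover has been pushed along its track off the seat (more than 31 mm past the box's centre) (x of cover in the frame of terminal_box above 0.031 m), for 0.1 s.
At the end, for the whole second after the job is handed in: The tab is still pressed in (over 8 mm); the cover lies at rest and flat on the landing, its centre 31 to 60 mm beyond the box's centre, tilted under 0.06 rad and in line with the box within 0.12 rad (x of cover in the frame of terminal_box between 0.031 and 0.06 m and z of cover in the frame of terminal_box between 0.023 and 0.03 m and angle between cover's own z axis and vertical below 0.06 rad and angle between the x axis of cover and the x axis of terminal_box, either way round below 0.12 rad and value of joint snap_tab above 0.008 m and linear speed of cover below 0.02 m/s); the robot touches nothing.
It fails at once if the cover is lifted more than 10 mm above its seat (z of cover in the frame of terminal_box above 0.04 m).
It fails at once if the cover is tipped by more than 0.3 rad (angle between cover's own z axis and vertical above 0.3 rad).
It fails at once if the tape roll, glue bottle or plug shell is moved more than 20 mm, or the bottle knocked over (distance of any of tape_roll, glue_bottle, plug_shell from where it was at the start of the episode above 0.02 m or angle between glue_bottle's own z axis and vertical above 0.5 rad).
It also fails if it takes over 32 s, if anything falls off the work surface, if the arm or the gripper's body presses on something with over 40 N, if the wrist force passes 120 N, or if a joint passes its speed limit or range.

ROBOT

A 7-joint arm with a two-finger parallel gripper is mounted at the origin on a cart in front of the work surface, level with it; the furniture and walls round the work are solid. World frame = base frame: x ahead of the robot, y to its left, z up, the work surface at z = 0. Lengths are in m, angles in rad, forces in N, time in s.
With the tool pointing down it reaches from about 0.35 to 0.9 m from the base axis. Payload 19.9 kg.
Tool frame: the origin (TCP) lies between the finger pads; the fingertips stand r.tip_extent ahead of it and the grasp point (between the pads) is the TCP (r.tip_extent is the distance from the TCP to the fingertips, in m); z points along the fingers, y is the line along which they close (so a half turn about z gives the same grasp; the last joint's range is limited). The gripper opens to 94 mm and grips with 3 to 60 N. Pads are 16 mm wide; open, the fingers measure 119 mm over their backs; the gripper's body (75 mm by 177 mm) begins 78 mm behind the grasp point.
Start: joints at [1.302, 0.417, -0.01, 1.614, 0.005, 1.111, -0.053], TCP at [0.141, -0.609, 0.189] pointing down, gripper open.
Joint ranges: [-2.81, 2.81], [-0.39, 2.02], [-1.27, 1.25], [0.06, 2.57], [-1.19, 4.33], [0.19, 2], [-2.82, 2.82]. Speed limits (rad/s): [1.89, 1.89, 2.39, 2.39, 3.01, 3.01, 3.01].

INTERFACE

Orientations are given as a unit quaternion [x, y, z, w].
In Python, from bench import r gives the robot as it stands. Calls block until the motion is done:
- r.move_ptp(position, orientation): joint-space move of the TCP to a pose.
- r.move_l(position, velocity=0.15, attitude=None, f_stop=None): straight line of the TCP; attitude=None keeps the orientation; velocity is the mean speed in m/s. With f_stop (N) it stops when the force on the tool has changed by that much, and returns True; else False.
- r.move_j(angles): joint-space move.
- r.move_gripper(opening): opening from 0.0 (shut) to 1.0 (fully open); the grip force is fixed at half the most; returns when the fingers have stopped.
- r.pause(seconds).
- r.inverse_kinematics(position, orientation): joint angles nearest the present ones, or None.
- r.state(): the state.
- r.read_camera(name): name is "scene" or "top" or "wrist"; returns a dict with "color" (400x640x3 uint8, blue, green, red), "K" (3x3 intrinsics, pixels), "dist" ([k1, k2, p1, p2, k3] as OpenCV has them; the pictures are not rectified), "xyz" and "orientation" of the camera in the world. Camera axes: x right, y down, z forward; pixel columns grow to the right and rows downward; lengths in m; the calibration is good to about 2 mm. A picture is of the moment at which its call begins. There is no depth.
A pose or a line that the arm cannot do raises r.MotionError and nothing moves.
- r.sign_off(): hands the job in; it is judged then, once.
The state is a dict: "t": time; "joints": joint angles; "dq": joint speeds; "tau": joint torques, N m; "eef_pos": TCP position; "ee_rot": TCP orientation; "ft_force": force on the tool from outside, world axes, zero at the start; "ft_torque": the same for the moment, N m; "finger_gap": opening from 0.0 (shut) to 1.0 (fully open); "finger_force": force on a finger pad.
Only numpy, scipy, OpenCV 4.12 (cv2) and the standard library are available. Lean on these libraries where they do the work, as an engineer would, in place of code of your own. Each camera call takes 0.05 s, during which the arm holds its last target. There are 200 camera calls.

## Working session

There is one attempt and no reset: what is moved stays moved. The work goes in short steps, each a Python script; the robot and the scene stay as the last script left them, time stands still between calls to the robot, and variables do not carry over. Pictures are saved under pics/ and viewed, at most 13 in all, crops included, and the job is handed in when it is done.

```bash
mkdir -p pics; ls; python3 - <<'E'
from bench import r
import cv2,pickle
d={}
for n in ("scene","top"):
    d[n]=r.read_camera(n); cv2.imwrite(f"pics/{n}0.png",d[n]["color"]); print(n,d[n]["xyz"],d[n]["orientation"],d[n]["K"],d[n]["dist"])
pickle.dump(d,open("cams.pkl","wb"))
print(r.tip_extent,r.state())
E
```

```text
pics
scene [0.13116815 0.18460563 0.64206032] [-0.22733227  0.88118324 -0.39861176  0.11377521] [[415.08967884   0.         326.54175987]
 [  0.         415.08967884 203.58937799]
 [  0.           0.           1.        ]] [-0.10178587  0.          0.          0.          0.        ]
top [ 0.37844729 -0.38583743  0.90928102] [-0.7038046   0.70824638 -0.03206659  0.04492083] [[425.5413844    0.         318.38077274]
 [  0.         425.5413844  197.65578227]
 [  0.           0.           1.        ]] [-0.10723422  0.          0.          0.          0.        ]
0.019 {'t': 0.1, 'joints': array([ 1.30250063,  0.41792842, -0.01032393,  1.6140788 ,  0.00467926,
        1.11067141, -0.05295991]), 'dq': array([-0.002242  , -0.00068898, -0.00164661, -0.002592  ,  0.00053603,
        0.00089471, -0.000449  ]), 'tau': array([ 1.26365823e-03, -8.52587914e+01,  6.39433991e-01, -4.26700330e+01,
       -4.89858922e-02,  1.64250133e-02, -1.73943403e-05]), 'eef_pos': array([ 0.14046794, -0.608668  ,  0.1881937 ]), 'ee_rot': array([ 9.93573938e-01,  1.13183691e-01, -8.80786229e-05, -5.23565773e-04]), 'ft_force': array([ 0.17677066,  0.64908644, -0.10192855]), 'ft_torque': array([-0.00780204,  0.05082696, -0.00894313]), 'finger_force': 0.0, 'finger_gap': 0.9973313895624735}
```

View pics/top0.png

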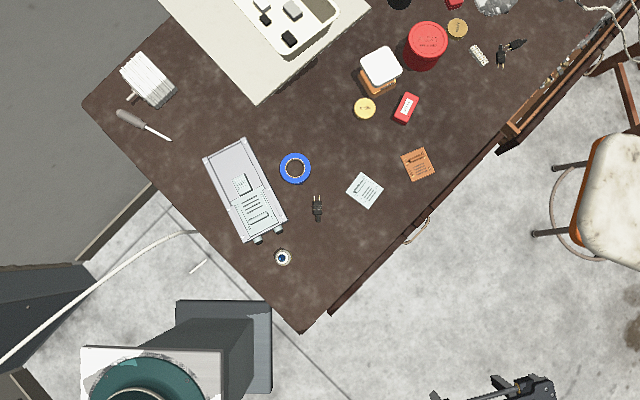

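View pics/scene0.png

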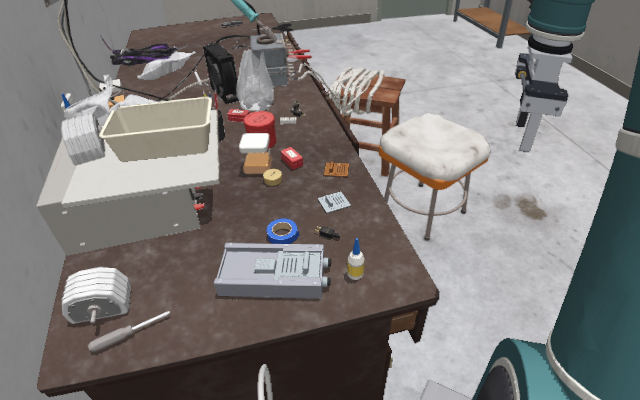

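Top view: the box runs from about (225,145) to (265,238). Possible covers are the seated louvred plate at (258,208), the loose pale-grey plate at (365,190) and the brown plate at (417,163). The loose one is smaller and the brown one is excluded, so I choose the seated plate. The tab looks to be at (243,184), so +x points up-left. I'll check this in a close crop.

```bash
python3 - <<'E'
import cv2,pickle
d=pickle.load(open("cams.pkl","rb"))
a=cv2.resize(d["top"]["color"][130:270,190:330],None,fx=4,fy=4,interpolation=cv2.INTER_CUBIC)
cv2.imwrite("pics/crop_top.png",a)
E
```

```text
(no output)
```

View pics/crop_top.png

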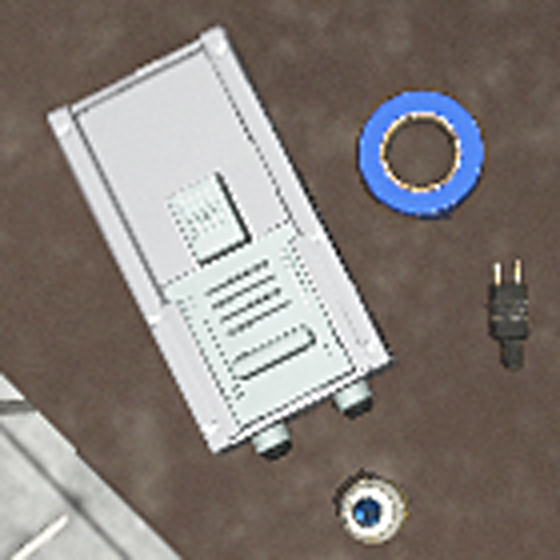

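The crop shows the cover with louvres and its rib at about crop (275,352). The tab is at about (212,218), with the landing beyond it to the upper-left. The box's top corners are at (218,28), (50,112), (392,362) and (215,450). The bottle is close behind the box's -x end. Next I'll compute positions.

```bash
cat > h.py <<'E'
import cv2,numpy as np
from scipy.spatial.transform import Rotation as R
def cast(c,px,z):
    u=cv2.undistortPoints(np.array(px,float).reshape(-1,1,2),c["K"],np.array(c["dist"]))[:,0]
    d=R.from_quat(c["orientation"]).apply(np.c_[u,np.ones(len(u))])
    o=np.array(c["xyz"]); return o+d*((z-o[2])/d[:,2])[:,None]
def proj(c,P):
    Rm=R.from_quat(c["orientation"]).inv(); rv=Rm.as_rotvec(); t=-Rm.apply(c["xyz"])
    return cv2.projectPoints(np.array(P,float).reshape(-1,1,3),rv,t,c["K"],np.array(c["dist"]))[0][:,0]
E
python3 - <<'E'
import pickle,numpy as np
from h import *
d=pickle.load(open("cams.pkl","rb"));c=d["top"]
f=lambda p:np.array(p)/4-.375+[190,130]
P=cast(c,f([(218,28),(50,112),(392,362),(215,450)]),.0395)[:,:2]
print(P, [np.linalg.norm(P[a]-P[b]) for a,b in((0,1),(2,3),(0,2),(1,3))])
o=P.mean(0); v=P[:2].mean(0)-P[2:].mean(0); print(o,np.degrees(np.arctan2(v[1],v[0])))
a=v/np.linalg.norm(v);n=np.array([-a[1],a[0]])
for nm,p,z in(("tab",(212,218),.038),("rib",(275,352),.052),("bottle",(369,510),.1),("tape",(421,153),.019),("plug",(510,315),.015)):
    q=cast(c,f(p),z)[0,:2]; print(nm,q,"box:",(q-o)@a,(q-o)@n)
g=cv2.imread("pics/scene0.png")[225:310,200:380]; cv2.imwrite("pics/crop_scene.png",cv2.resize(g,None,fx=4,fy=4,interpolation=cv2.INTER_CUBIC))
E
```

```text
[[ 0.60419358 -0.21438051]
 [ 0.56031126 -0.12558832]
 [ 0.42777466 -0.30697525]
 [ 0.38309074 -0.21605226]] [np.float64(0.09904399014259463), np.float64(0.1013096350760207), np.float64(0.19924211549667276), np.float64(0.19897446957503698)]
[ 0.49384256 -0.21574909] 27.367987810672584
tab [ 0.50327876 -0.21266704] box: 0.009796854017265665 -0.0016007728771611496
rib [ 0.43244014 -0.24863259] box: -0.06964645745766326 -0.0009760211938441322
bottle [ 0.35426968 -0.30162223] box: -0.16342701852526081 -0.012099401046851338
tape [ 0.53990538 -0.32026005] box: -0.00713695290006746 -0.1139885454207196
plug [ 0.45359178 -0.36704491] box: -0.10529685282174628 -0.11585820766484903
```

View pics/crop_scene.png

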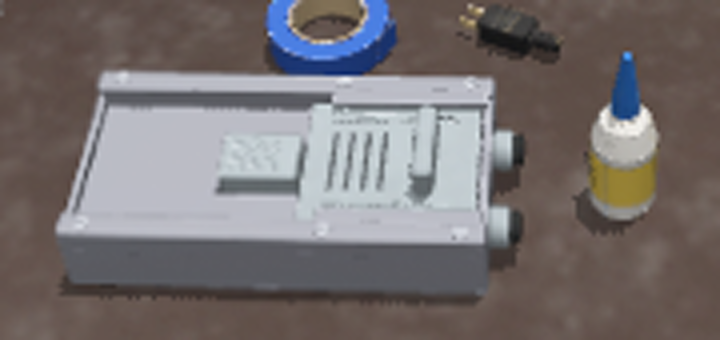

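Everything matches the description: the tab measures at x = 9.8 mm (11 given) and the rib at -69.6 mm (-69 given). The scene crop confirms the tab (260,160) is raised in front of the louvred cover, whose rib is at (425,140). I'll close the gripper, move above the tab and press it.

```bash
cat >> h.py <<'E'
o=np.array([.4935,-.2157]);yaw=np.radians(27.4)
a=np.array([np.cos(yaw),np.sin(yaw)]);n=np.array([-a[1],a[0]])
Q=[np.cos(yaw/2),np.sin(yaw/2),0,0]
def W(x,tipz,y=-.0007): return [*(o+a*x+n*y),tipz+.019]   # box x, tip height -> TCP
def box(r):
    s=r.state(); p=s["eef_pos"]; return np.round([(p[:2]-o)@a*1e3,(p[:2]-o)@n*1e3,(p[2]-.019)*1e3],1),np.round(s["ft_force"],1),round(s["t"],2)
E
python3 - <<'E'
from bench import r
from h import *
r.move_gripper(0.0)
r.move_ptp(W(.012,.13),Q); print(box(r))
c=r.read_camera("wrist"); cv2.imwrite("pics/wrist1.png",c["color"])
r.move_l(W(.012,.044),velocity=.1); print(box(r))
print(r.move_l(W(.012,.0255),velocity=.02,f_stop=12),box(r))
r.move_l(W(.012,.075),velocity=.1); print(box(r))
c=r.read_camera("scene"); cv2.imwrite("pics/scene1.png",cv2.resize(c["color"][160:310,200:400],None,fx=4,fy=4,interpolation=cv2.INTER_CUBIC))
E
```

```text
(array([ 11.2,  -1.6, 130. ]), array([-0.2,  0.9,  0.9]), 3.47)
(array([12.3, -1. , 44.5]), array([-0.2,  0.1,  0.3]), 4.53)
False (array([12.1, -0.8, 25.6]), array([-0.7,  0.4, -0.2]), 5.6)
(array([11.8, -0.6, 74.7]), array([-0.5, -0. ,  0.3]), 6.24)
```

View pics/scene1.png

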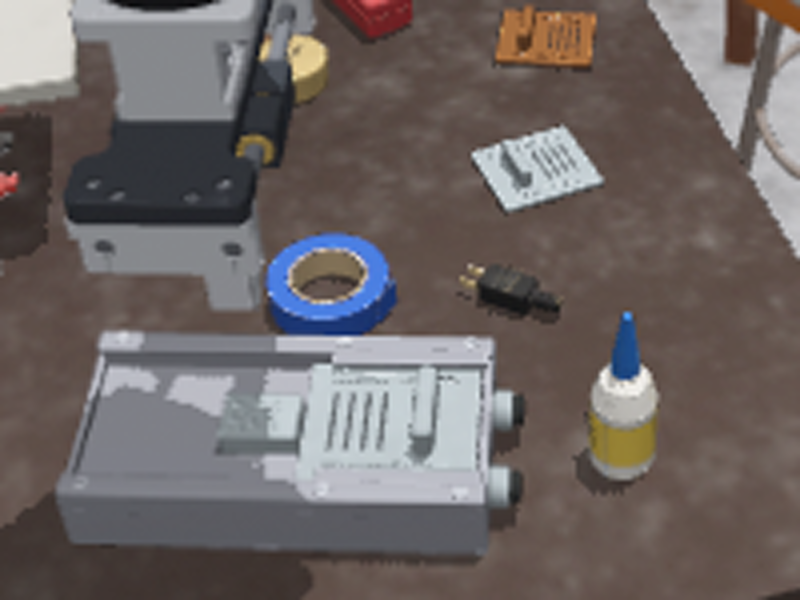

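View pics/wrist1.png

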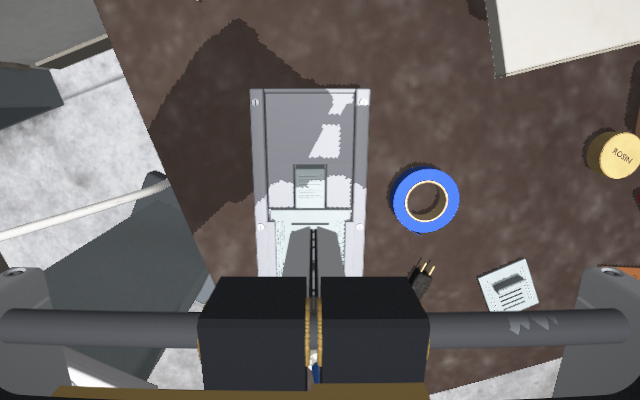

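The tab still looks raised at (260,415), and I felt no contact. The finger appears at (235,300), so I'll check that against where it should project.

```bash
python3 - <<'E'
from bench import r
from h import *
s=r.state();print(s["eef_pos"],s["ee_rot"],s["finger_gap"],W(.012,.075),Q)
c=r.read_camera("scene")
p=s["eef_pos"]-[0,0,.019]
print("tip px crop",(proj(c,[p])-[200,160])*4, "tab px", (proj(c,[[*W(.011,0)[:2],.038],[*W(.011,0)[:2],.027]])-[200,160])*4)
im=c["color"][60:310,160:400]
cv2.circle(c["color"],tuple(np.int32(proj(c,[p])[0])),1,(0,0,255),-1)
cv2.imwrite("pics/scene2.png",cv2.resize(c["color"][120:310,190:400],None,fx=3,fy=3,interpolation=cv2.INTER_CUBIC))
for cc in [r.read_camera("top")]: cv2.imwrite("pics/top2.png",cc["color"]); print(proj(cc,[p]))
E
```

```text
[ 0.50408639 -0.21071418  0.0934169 ] [ 9.71557606e-01  2.36802991e-01 -3.25951343e-04 -2.34723020e-04] 0.004345425470600809 [np.float64(0.5044759244709855), np.float64(-0.21079907335218925), 0.094] [np.float64(0.9715491199976461), np.float64(0.23683814606561868), 0, 0]
tip px crop [[250.07384032 353.71441944]] tab px [[260.87438019 404.88969437]
 [263.56796396 419.83682786]]
[[238.11790161 181.17934625]]
```

View pics/scene2.png

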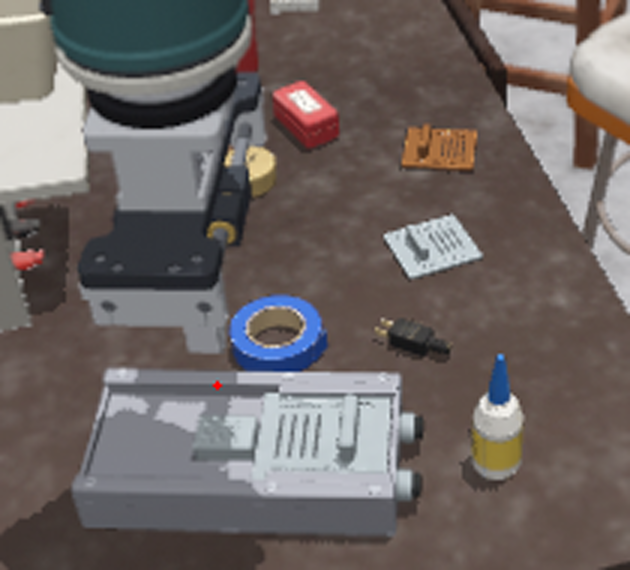

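The visible fingertip, at about (207,350) in the crop, lies clearly above the predicted (217,385). I'll triangulate the real tip from the wrist and scene views.

```bash
python3 - <<'E'
from bench import r
from h import *
s=r.state(); c=r.read_camera("wrist"); T=R.from_quat(s["ee_rot"])
print("cam in tool",T.inv().apply(np.array(c["xyz"])-s["eef_pos"]),(T.inv()*R.from_quat(c["orientation"])).as_matrix().round(3),c["K"][0,0])
for z in (-.08,-.05,-.02,0,.019): print(z,proj(c,s["eef_pos"]+T.apply([[0,0,z],[.008,0,z],[.008,.0125,z]])).round(0).tolist())
cv2.imwrite("pics/wrist2.png",cv2.resize(c["color"][60:340,180:460],None,fx=2,fy=2,interpolation=cv2.INTER_CUBIC))
E
```

```text
cam in tool [ 0.07531696 -0.00041688 -0.19496182] [[-0.    -0.966 -0.257]
 [ 1.    -0.    -0.   ]
 [ 0.    -0.257  0.966]] 344.64807225626845
-0.08 [[314.0, 309.0], [314.0, 291.0], [348.0, 291.0]]
-0.05 [[314.0, 272.0], [314.0, 256.0], [341.0, 256.0]]
-0.02 [[314.0, 247.0], [314.0, 233.0], [337.0, 233.0]]
0 [[314.0, 233.0], [314.0, 221.0], [335.0, 221.0]]
0.019 [[314.0, 223.0], [314.0, 211.0], [333.0, 211.0]]
```

View pics/wrist2.png

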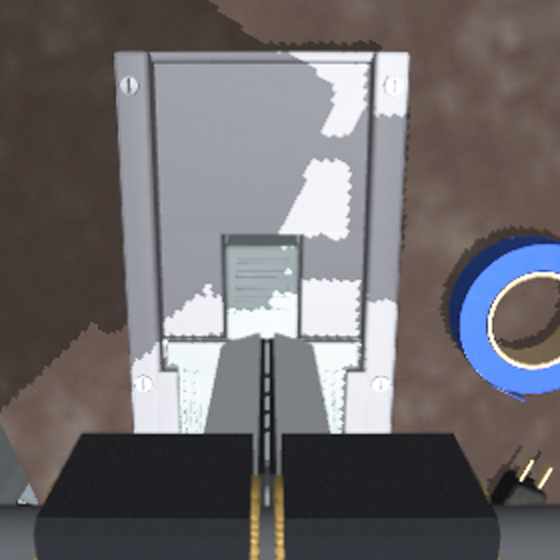

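The wrist view shows the tip edge at (313,227). That agrees with the scene view: the closed fingertips end about 11 mm *behind* the TCP, not 19 mm ahead of it. So the press stopped roughly 17 mm above the tab, and nothing was disturbed. I'll find the true contact height by touch and then press the tab.

```bash
python3 - <<'E'
from bench import r
from h import *
r.move_l(W(.012,.020),velocity=.12)
print(r.move_l(W(.012,-.005),velocity=.015,f_stop=1.8),box(r))
print(r.move_l(W(.012,-.010),velocity=.015,f_stop=12),box(r))
print(r.move_l(W(.012,.060),velocity=.15),box(r))
c=r.read_camera("scene"); cv2.imwrite("pics/scene3.png",cv2.resize(c["color"][160:310,200:400],None,fx=4,fy=4,interpolation=cv2.INTER_CUBIC))
E
```

```text
True (array([11.8, -0.5,  0.8]), array([-0. , -0.2, -0.3]), 8.21)
True (array([12. , -0.5, -8.8]), array([-2.7,  0.7, 12.1]), 8.84)
False (array([11.7, -0.5, 59.3]), array([-0.1, -0.3, -0.1]), 9.45)
```

View pics/scene3.png

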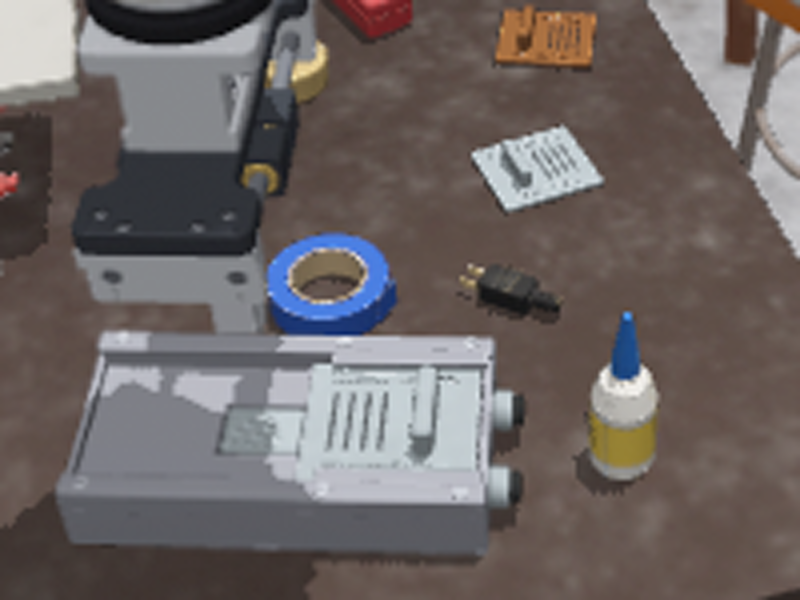

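The tab now sits flush at (262,430), with no side face visible, and the cover is still seated. The real tip is 35.6 mm above my nominal value. Now I'll go down behind the rib and push.

```bash
sed -i 's/tipz+.019\]/tipz-.0166]/; s/p\[2\]-.019/p[2]+.0166/' h.py; python3 - <<'E'
from bench import r
from h import *
r.move_l(W(-.0855,.09),velocity=.15); print(box(r))
print(r.move_l(W(-.0855,.0385),velocity=.06,f_stop=5),box(r))
print(r.move_l(W(-.060,.038),velocity=.04,f_stop=15),box(r))
c=r.read_camera("scene"); cv2.imwrite("pics/scene4.png",cv2.resize(c["color"][160:310,200:400],None,fx=4,fy=4,interpolation=cv2.INTER_CUBIC))
E
```

```text
(array([-84.8,  -0.7,  90. ]), array([ 0.9,  0.3, -0.3]), 10.3)
False (array([-85.4,  -0.9,  38.8]), array([ 0.3, -0.7,  0.4]), 11.31)
False (array([-60.1,  -0.6,  37.9]), array([-0.3,  0.1,  0.3]), 12.1)
```

View pics/scene4.png

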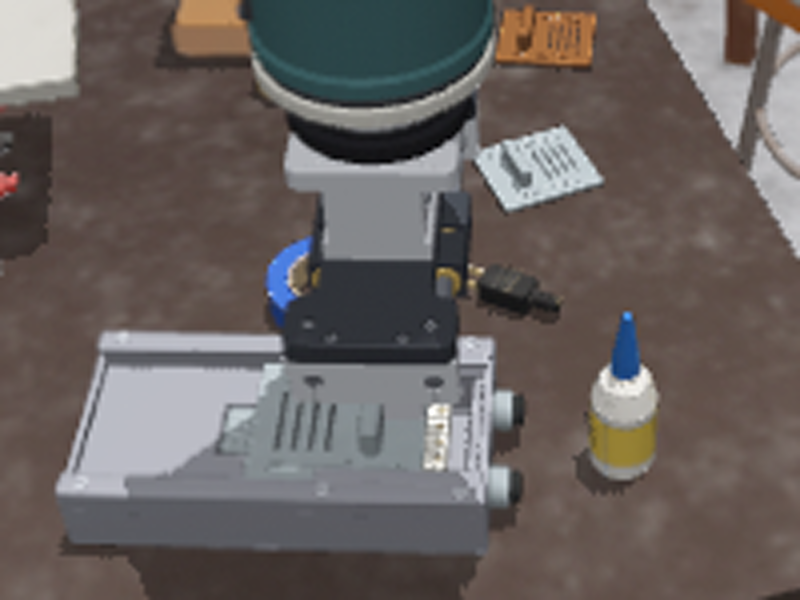

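The cover is sliding freely over the tab; its front edge is now at (255,440) and terminals show at (437,435). I'll continue pushing, then retract and check.

```bash
python3 - <<'E'
from bench import r
from h import *
print(r.move_l(W(-.010,.038),velocity=.06,f_stop=15),box(r))
print(r.move_l(W(.013,.038),velocity=.03,f_stop=15),box(r))
r.move_l(W(.006,.038),velocity=.05)
r.move_l(W(.0,.12),velocity=.15)
r.move_l(W(-.10,.20),velocity=.2); print(box(r))
c=r.read_camera("scene"); d=r.read_camera("top")
f=lambda im,y,x:cv2.resize(im[y:y+150,x:x+200],(400,300),interpolation=cv2.INTER_CUBIC)
cv2.imwrite("pics/end.png",cv2.resize(np.vstack([f(c["color"],170,200),f(d["color"],125,170)]),None,fx=1,fy=1))
for x in(.045-.017,): print("rib px if x=45:",proj(d,[[*W(x,0)[:2],.049]]),proj(c,[[*W(x,0)[:2],.049]]))
E
```

```text
False (array([-10.3,  -0.8,  38. ]), array([ 0.4, -0.9,  0.2]), 13.13)
False (array([12.9, -0.7, 38. ]), array([ 0.2, -1.2,  0.3]), 14.05)
(array([-99.5,  -0.3, 199.3]), array([-0.5, -0.9, -1.1]), 15.83)
rib px if x=45: [[237.27305035 176.01905837]] [[255.74295934 257.25350795]]
```

View pics/end.png

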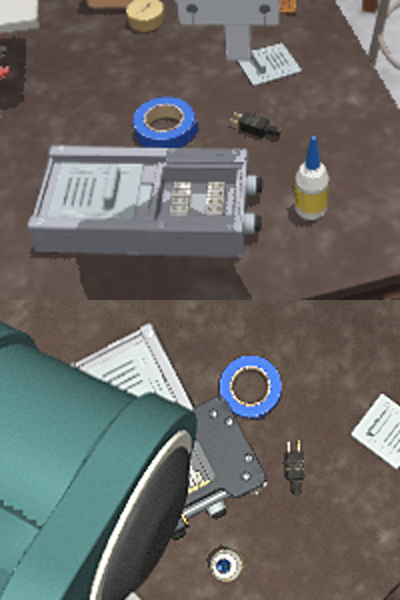

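The cover lies flat on the landing. Its rib top is at scene pixel (256,256), where x = 45 mm predicts (256,257). The terminals are exposed, the bystanders are where they were, and the robot is clear.

```bash
python3 -c "
from bench import r
print(r.sign_off())"
```

```text
the job is handed in; nothing more can be done
None
```

The job is handed in: the tab is pressed in flush, the cover lies flat on the landing at about x = 45 mm with the terminals uncovered, and nothing around the box was moved; sign-off returned no verdict.

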